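# Stack the spoon-lure tote on the sinker tote

### The job

Pick up the blue tote with the brass spoon lures and set it down gently on top of the grey tote with the lead sinkers, turned so that its orange end lies over the grey tote's plain end: that way it stacks squarely and level on the rim instead of nesting down onto the sinkers. Leave the grey tote standing where it is, do not disturb the empty green tote, and let go.

Things in the scene. Friction and masses are not known exactly. Their poses are not given: they have to be found in the camera images.
- blue_tote: Loose blue plastic tote, 0.17-0.31 kg, brass spoon lures in its well. 150 mm long (x), 62 wide (y), 55 high (z up); origin: centre of underside. From 30 mm up to the rim a straight collar 150 x 62, wall 3, flat outside, grippable across its 62 mm; below it a stepped-in well 136 x 48. +x end: orange, one orange lug inside at the middle; -x end: plain, a lug in each corner, lugs flush with rim.
- blue_mark (a point): Point on the blue tote at the middle of its orange end's rim: 72 mm along the tote's +x from its origin, 55 mm above its underside.
- grey_tote: Loose grey plastic tote of the same shape and size, 0.6 kg, lead sinkers in its well, standing on the bench. Origin: centre of underside; +x to its orange end, z up. A tote on it with orange ends opposite lands on the lugs and stacks, its origin 55 mm above this origin; with orange ends the same way it drops past the lugs and nests, only 30 mm above.
- green_tote: Loose empty green plastic tote of the same shape, 0.16 kg, a bystander to be left alone. Origin: centre of its underside; +x points to its orange end.

How it is judged (in metres and radians):
At the end, for the whole second after the job is handed in: The blue tote rests level (within 5 degrees) on top of the grey tote, stacked 48 to 62 mm above it and not nested, centred within 15 mm and square within 10 degrees, its orange end over the grey tote's plain end; the grey tote stands upright within 30 mm of where it was; the blue tote is at rest (horizontal distance between blue_tote and grey_tote below 0.015 m and z of blue_tote in the frame of grey_tote between 0.048 and 0.062 m and x of blue_mark in the frame of grey_tote below -0.04 m and angle between the x axis of blue_tote and the x axis of grey_tote, either way round below 0.18 rad and angle between each of blue_tote, grey_tote's own z axis and vertical below 0.09 rad and distance of grey_tote from where it was at the start of the episode below 0.03 m and linear speed of blue_tote below 0.02 m/s); the robot touches nothing.
It fails at once if the blue tote is let go in the air, more than 25 mm above the height at which it stacks (height (world z) of blue_tote above 0.08 m and contact force between the fingers and blue_tote below 0.05 N).
It fails at once if the green tote is moved by more than 30 mm (distance of green_tote from where it was at the start of the episode above 0.03 m).
It also fails if it takes over 38 s, if anything falls off the work surface, if the arm or the gripper's body presses on something with over 40 N, if the wrist force passes 120 N, or if a joint passes its speed limit or range.

### The arm

A 7-joint arm with a two-finger parallel gripper is mounted at the origin on the work surface. World frame = base frame: x ahead of the robot, y to its left, z up, the work surface at z = 0. Lengths are in mm, angles in rad, forces in N, time in s.
With the tool pointing down it reaches from about 400 to 875 mm from the base axis. Payload 4.4 kg.
Tool frame: the origin (TCP) lies midway between the tips of the shut fingers; the grasp point (between the pads) lies 19 mm behind it; z points along the fingers, y is the line along which they close (so a half turn about z gives the same grasp; the last joint's range is limited). The gripper opens to 85 mm and grips with 20 to 120 N. Pads are 22 mm wide; open, the fingers measure 114 mm over their backs; the gripper's body (76 mm by 85 mm) begins 54 mm behind the grasp point. The pads swing forward as they close: fully open they stand 13 mm farther back than shut.
Start: joints at [1.191, 0.628, 0.038, 1.517, -0.027, 0.996, -0.02], TCP at [200.667, -618.264, 231.313] pointing down, gripper open.
Joint ranges: [-3.06, 3.06], [-0.37, 2.12], [-1.25, 1.32], [0.18, 2.47], [-1.1, 4.24], [0.23, 1.98], [-2.94, 2.94]. Speed limits (rad/s): [2.57, 2.57, 3.14, 3.14, 3.14, 3.14, 3.14].

### API

Orientations are given as [roll, pitch, yaw] about the fixed x, y, z axes, in that order (R = Rz(yaw) Ry(pitch) Rx(roll)).
In Python, from cell import ctrl gives the robot as it stands. The module is installed in compiled form; this text tells all that it offers.
- The arm moves only by the tool step_arm, never from a script. Its argument "commands" is one flat list of numbers, 7 for each row, row after row: the shift along the tool's x, y, z in cm, then the turn, a rotation vector about the tool's x, y, z in rad, then the opening, from 0 (shut) to 1 (fully open). A call has 1 to 10 rows; each row is the pose to reach, as a shift and turn from the pose commanded when the call began, along the tool's axes at that moment; what a row does not reach only later rows make up. A row lasts 1/10 s, in which the tool goes at most 50 mm and 8.59 degrees, less where a joint would pass 70% of its speed; a pose out of reach is approached as far as the arm can. A call with a gripper value outside its range is refused whole. The fingers move at their own pace and stop on an object; the grip force is fixed at half the most. Time passes only in rows, so rows that repeat a pose let the fingers close. It gives the time, the measured TCP pose, the force, the opening and the grip force at its end, in the units of the state.
- ctrl.read_state(): the state, without advancing time (a new reading comes with each control period).
- ctrl.get_image(name): name is "scene" or "top" or "wrist"; returns a dict with "image" (480x640x3 uint8, red, green, blue), "range_z" (480x640 float32, mm along the optical axis (not along the pixel's ray), 0 where there is no reading), "vfov" (degrees; the focal length in pixels is half the picture's height over the tangent of half this angle, whatever the lens; pixels are square), "cx", "cy" (the principal point, pixels), "world_to_cam" (4x4, takes a point from world to camera coordinates). Camera axes: x right, y down, z forward; pixel columns grow to the right and rows downward; lengths in mm; the calibration is good to about 2 mm. A picture is of the moment at which its call begins.
- ctrl.finish_job(): hands the job in; it is judged then, once.
The state is a dict: "clock": time; "qpos": joint angles; "qd": joint speeds; "tau": joint torques, N m; "eef_pos": TCP position; "tool_rot": TCP orientation; "force": force on the tool from outside, world axes, zero at the start; "torque": the same for the moment, N m; "width": finger opening in mm; "gripper_force": force on a finger pad.
Only numpy, scipy, OpenCV 4.12 (cv2) and the standard library are available. Lean on these libraries where they do the work, as an engineer would, in place of code of your own. Each camera call takes 0.05 s, during which the arm holds its last target. There are 200 camera calls.

## Working session

There is one attempt and no reset: what is moved stays moved. The work goes in short steps, Python scripts to look and compute and a tool call to move; the robot and the scene stay as the last step left them, time stands still between calls to the robot, and variables do not carry over. Pictures are saved under pics/ and viewed, at most 10 in all, crops included, and the job is handed in when it is done.

Besides the shell and the picture viewer there is one more tool, called as name(argument=value, ...), one argument or row to a line, values as JSON. step_arm: Moves the arm, as the interface text tells. Its arguments: {"type":"object","properties":{"commands":{"type":"array"}},"required":["commands"]}

```bash
mkdir -p pics; cat > h.py <<'E'
import numpy as np, cv2
from cell import ctrl
def cloud(d):
    z=d["range_z"].astype(float); f=240/np.tan(np.radians(d["vfov"]/2))
    v,u=np.mgrid[0:480,0:640]
    p=np.stack([(u-d["cx"])*z/f,(v-d["cy"])*z/f,z],-1)
    T=np.linalg.inv(d["world_to_cam"]); P=p@T[:3,:3].T+T[:3,3]; P[z==0]=np.nan
    return P
E
python3 - <<'E'
from h import *
for n in("top","scene"):
    d=ctrl.get_image(n); cv2.imwrite(f"pics/{n}0.png",d["image"][...,::-1]); np.save(n+"0.npy",d,allow_pickle=True)
    print(n,d["vfov"],d["cx"],d["cy"],d["world_to_cam"].round(3).tolist(),(d["range_z"]==0).mean())
print(ctrl.read_state())
E
```

```text
top 47.959280537981925 309.4163668976406 236.2536778157305 [[-0.014, -1.0, -0.024, 58.98], [-0.988, 0.018, -0.152, 488.644], [0.152, 0.022, -0.988, 927.461], [0.0, 0.0, 0.0, 1.0]] 0.003948567708333333
scene 47.181955066275336 321.66854210720913 237.84763519258496 [[-0.828, 0.56, 0.013, 386.663], [0.305, 0.47, -0.828, -127.703], [-0.47, -0.682, -0.56, 1247.022], [0.0, 0.0, 0.0, 1.0]] 0.004036458333333334
{'clock': 0.1, 'qpos': array([ 1.19117728,  0.62927741,  0.03844592,  1.51828492, -0.02700487,
        0.99629977, -0.02000286]), 'qd': array([ 0.00079195, -0.00164588,  0.00125879, -0.00062705,  0.0005792 ,
       -0.00101626, -0.00141871]), 'tau': array([ 2.92120632e-03, -5.64533830e+01,  1.23047076e+00, -1.93974191e+01,
        1.12980188e-02,  5.45478018e-03,  3.49676350e-05]), 'eef_pos': array([ 200.50324824, -617.70122588,  230.46025102]), 'tool_rot': array([-3.13984123e+00,  1.60341350e-05,  3.13812223e-01]), 'force': array([ 0.18933527, -0.20707337,  0.44151456]), 'torque': array([ 0.03082375, -0.01991105,  0.02662194]), 'gripper_force': 0.0, 'width': 85.61420050369195}
```

View pics/top0.png

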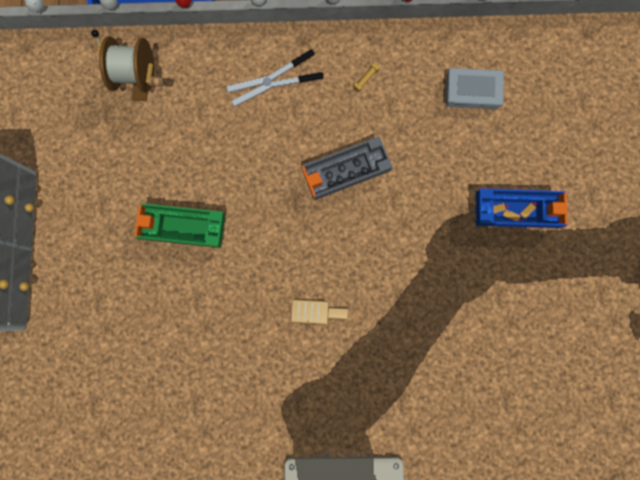

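View pics/scene0.png

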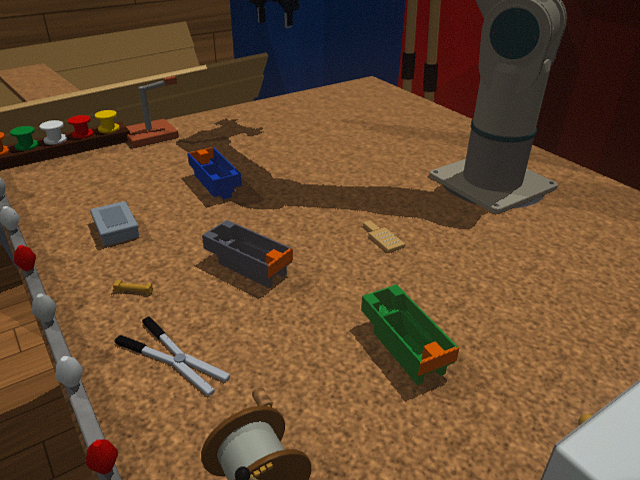

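The top view shows the blue tote at (522,208) with its orange end to the right. The grey tote is at (347,167), orange end lower left at (313,180), and the green one is at (180,226). So blue needs only a turn of about 20°.

```bash
cat >> h.py <<'E'
def tote(d,c,rad=110,zlo=44,zhi=64):
    P=cloud(d); hsv=cv2.cvtColor(d["image"],cv2.COLOR_RGB2HSV)
    near=(np.hypot(P[...,0]-c[0],P[...,1]-c[1])<rad)&(P[...,2]>zlo)&(P[...,2]<zhi)
    o=near&(hsv[...,0]<14)&(hsv[...,1]>200)&(hsv[...,2]>120)
    (ce,s,a)=cv2.minAreaRect(P[near][:,:2].astype(np.float32))
    b=cv2.boxPoints((ce,s,a)); e=[b[1]-b[0],b[2]-b[1]]; x=max(e,key=np.linalg.norm); x=x/np.linalg.norm(x)
    oc=np.nanmedian(P[o],0) if o.any() else None
    if oc is not None and (oc[:2]-ce)@x<0: x=-x
    return np.round(ce,1),np.round(s,1),round(float(np.arctan2(x[1],x[0])),3),oc,near.sum(),np.nanmedian(P[near][:,2])
E
python3 - <<'E'
from h import *
for n in("top","scene"):
    d=np.load(n+"0.npy",allow_pickle=True).item(); P=cloud(d)
    px={"top":dict(blue=(522,208),grey=(347,167),green=(180,226)),"scene":dict(blue=(214,172),grey=(248,252),green=(408,335))}[n]
    for k,(u,v) in px.items():
        c=np.nanmedian(P[v-5:v+5,u-5:u+5].reshape(-1,3),0); print(n,k,c.round(),*tote(d,c))
E
```

```text
top blue [ 542. -341.    4.] [ 532.4 -325.5] [153.2  63.4] -1.621 [ 528.87399957 -389.65568811   54.55956255] 1098 54.19846645314442
top grey [625. -20.   5.] [612.5 -17.5] [ 63.7 151.5] 1.926 [588.86388874  44.46346506  54.72699558] 987 54.02703111754556
top green [520. 295.   4.] [512.8 283.7] [152.6  62.9] 1.449 [519.82914412 348.94199024  54.33173381] 944 54.002386721702806
scene blue [ 519. -367.   16.] [ 531.5 -332.3] [144.4  65. ] -1.624 [ 529.48425923 -391.86675686   55.00371923] 476 53.033287065217166
scene grey [601. -36.  19.] [612.  -17.6] [ 66.1 154.6] 1.927 [590.56976612  44.55348792  54.8406279 ] 1353 52.47274832240771
scene green [493. 272.   5.] [513.  283.5] [154.2  64.8] 1.455 [521.499722   351.59951511  54.93718572] 1926 53.184334349254584
```

step_arm(
  commands=[4,-1.75,0.5,0,0,-0.12,1,8.1,-3.5,1,0,0,-0.24,1,12.2,-5.3,2,0,0,-0.36,1,16.2,-7,3,0,0,-0.48,1,20.3,-8.8,4,0,0,-0.6,1,24.4,-10.5,5,0,0,-0.72,1,28.4,-12.3,6,0,0,-0.84,1,32.5,-14,7,0,0,-0.97,1,36.5,-15.8,8,0,0,-1.09,1,40.6,-17.5,9,0,0,-1.2,1],
)

```text
clock: 1.1
eef_pos: [533.5, -325.2, 140.6]
tool_rot: [-3.141, -0.0, 1.518]
force: [-0.4, -0.8, -0.7]
width: 85.0
gripper_force: 0.0
```

```bash
python3 - <<'E'
from h import *
s=ctrl.read_state(); print(s["clock"],s["eef_pos"],s["tool_rot"],s["qpos"],s["force"])
d=ctrl.get_image("wrist"); cv2.imwrite("pics/w1.png",d["image"][...,::-1]); print(*tote(d,(532,-326)))
d=ctrl.get_image("top"); print(*tote(d,(532,-326)))
E
```

```text
1.1 [ 533.5371985  -325.15805358  140.5994894 ] [-3.14080067e+00 -2.19159648e-04  1.51832539e+00] [ 0.6621143   0.70798136 -0.26373819  1.67079973  0.23981304  0.79548816
  0.23767105] [-0.35783209 -0.84479605 -0.74054947]
[ 530.5 -323.9] [151.2  62.3] -1.621 [ 527.63299708 -389.72790392   55.27398524] 6680 55.18274323913312
[ 532.6 -318. ] [139.1  62.9] -1.617 [ 527.77843023 -381.84364345   55.23263758] 725 54.05099694705632
```

View pics/w1.png

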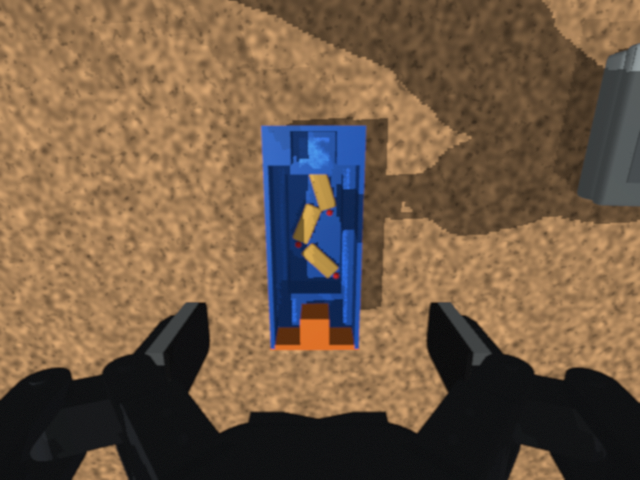

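The wrist view shows the blue tote at about (315,238) between the open fingers and square to them. I'll go down and grip.

step_arm(
  commands=[0.05,-0.2,3,0,0,0,1,0.05,-0.2,6,0,0,0,1,0.05,-0.2,9,0,0,0,1,0.05,-0.2,11,0,0,0,1,0.05,-0.2,12.2,0,0,0,1,0.05,-0.2,12.2,0,0,0,0,0.05,-0.2,12.2,0,0,0,0,0.05,-0.2,12.2,0,0,0,0,0.05,-0.2,12.2,0,0,0,0,0.05,-0.2,12.2,0,0,0,0],
)

```text
clock: 2.2
eef_pos: [531.1, -326.1, 19.9]
tool_rot: [3.141, 0.0, 1.514]
force: [-0.8, 0.4, 0.1]
width: 61.1
gripper_force: 67.6
```

step_arm(
  commands=[0,0,0,0,0,0,0,0,0,0,0,0,0,0,0,0,-1,0,0,0,0,0,0,-2,0,0,0,0,0,0,-3,0,0,0,0,0,0,-5,0,0,0,0,0,0,-7,0,0,0,0,0,0,-9,0,0,0,0,0,0,-10,0,0,0,0,0,0,-10,0,0,0,0],
)

```text
clock: 3.2
eef_pos: [532.0, -326.5, 121.3]
tool_rot: [3.138, 0.002, 1.514]
force: [1.0, -0.6, -2.9]
width: 61.0
gripper_force: 67.4
```

```bash
python3 - <<'E'
from h import *
s=ctrl.read_state(); print(s["clock"],s["eef_pos"],s["tool_rot"],s["force"],s["width"])
d=ctrl.get_image("wrist"); cv2.imwrite("pics/w2.png",d["image"][...,::-1]); 
P=cloud(d);c=P[(np.abs(P[...,0]-530)<36)&(np.abs(P[...,1]+325)<80)&(P[...,2]>130)&(P[...,2]<175)]; print(np.percentile(c,[2,50,98],axis=0)); print(*tote(d,(532,-326),90,145,166))
d=ctrl.get_image("scene"); cv2.imwrite("pics/s2.png",d["image"][...,::-1])
E
```

```text
3.2 [ 531.95421077 -326.47785519  121.31638877] [3.13826139e+00 1.60725364e-03 1.51361779e+00] [ 0.96295203 -0.6315574  -2.85622431] 60.95710987580672
[[ 499.42353151 -367.42049711  130.73510564]
 [ 533.06703058 -281.36742295  146.50826988]
 [ 564.04744197 -249.38341204  164.60444189]]
[ 532.4 -305.2] [113.7  89. ] 1.524 None 22477 156.60952383602466
```

View pics/s2.png

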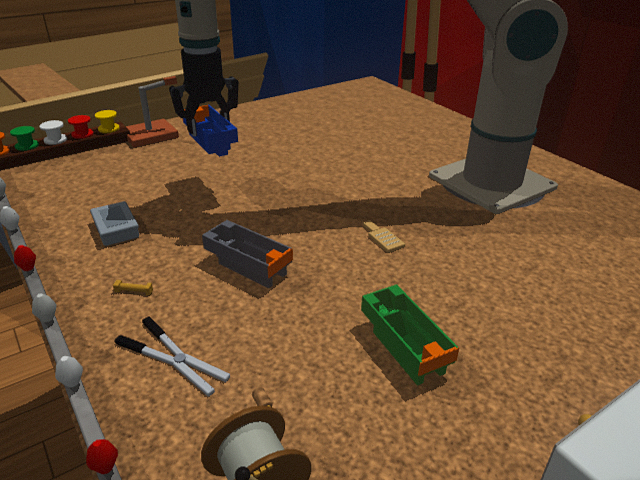

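View pics/w2.png

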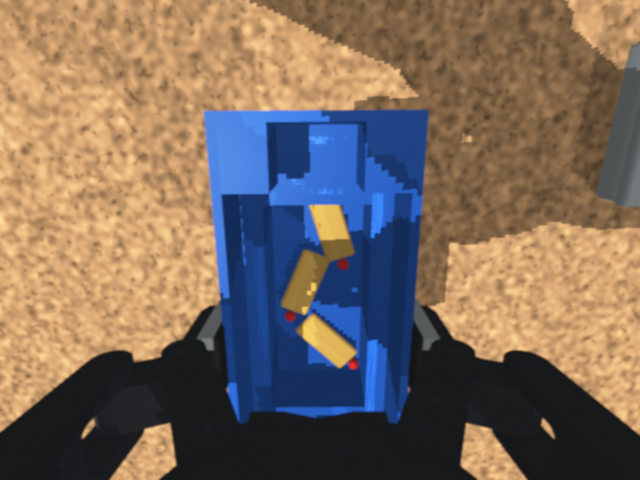

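The tote is held level in both views, hanging between the fingers at (213,132) in the scene. Now I'll carry it over the grey tote.

step_arm(
  commands=[0.8,0.2,0,0,0,0,0,2.5,0.5,0,0,0,-0.03,0,5,1,0,0,0,-0.06,0,7.5,1.5,0,0,0,-0.1,0,10,2,0,0,0,-0.13,0,12.5,2.5,0,0,0,-0.16,0,15,3,0,0,0,-0.2,0,17.5,3.5,0,0,0,-0.23,0,20,4,0,0,0,-0.26,0,22.5,4.5,0,0,0,-0.3,0],
)

```text
clock: 4.3
eef_pos: [588.3, -100.4, 118.7]
tool_rot: [-3.141, -0.002, 1.818]
force: [0.4, 0.8, -3.1]
width: 60.8
gripper_force: 67.3
```

```bash
python3 - <<'E'
from h import *
s=ctrl.read_state(); p=s["eef_pos"]; r=s["tool_rot"];print(s["clock"],p,r,s["width"])
from scipy.spatial.transform import Rotation as R
print(R.from_euler("xyz",r).inv().apply(np.array([612.3,-17.5,121])-p)/10, 1.926-r[2])
E
```

```text
4.3 [ 588.34838605 -100.39227989  118.72230148] [-3.14080516e+00 -1.54280945e-03  1.81846369e+00] 60.82343573551062
[ 7.44948295  4.35395349 -0.21970578] 0.10753631229591165
```

step_arm(
  commands=[1.8,1,0,0,0,-0.03,0,3.5,2,0,0,0,-0.05,0,5,3,0,0,0,-0.08,0,6.5,3.8,0,0,0,-0.1,0,7.4,4.3,0,0,0,-0.108,0,7.4,4.3,0,0,0,-0.108,0,7.4,4.3,0,0,0,-0.108,0,7.4,4.3,0,0,0,-0.108,0],
)

```text
clock: 5.1
eef_pos: [612.2, -23.4, 119.2]
tool_rot: [-3.141, 0.001, 1.92]
force: [-0.5, -0.2, -3.4]
width: 61.2
gripper_force: 67.3
```

```bash
python3 - <<'E'
from h import *
s=ctrl.read_state(); p=s["eef_pos"]; r=s["tool_rot"];print(s["clock"],p,r,s["width"])
d=ctrl.get_image("scene"); cv2.imwrite("pics/s3.png",d["image"][110:400,100:500,::-1].repeat(2,0).repeat(2,1))
dw=ctrl.get_image("wrist")
a=1.926-np.pi; ex=np.array([np.cos(a),np.sin(a)]); ey=np.array([-ex[1],ex[0]])
for n,d in(("scene",d),("wrist",dw),("top",ctrl.get_image("top"))):
    P=cloud(d); h=cv2.cvtColor(d["image"],cv2.COLOR_RGB2HSV)
    l=np.stack([(P[...,:2]-[612.3,-17.5])@ex,(P[...,:2]-[612.3,-17.5])@ey,P[...,2]],-1)
    m=(h[...,0]>105)&(h[...,0]<130)&(h[...,1]>120)&(np.abs(l[...,0])<110)&(np.abs(l[...,1])<60)&(l[...,2]>80)
    q=l[m]; print(n,len(q),"pct x,y,z",np.percentile(q,[1,50,99],axis=0).round(1).tolist())
    for lo in range(-80,80,20):
        k=q[(q[:,0]>=lo)&(q[:,0]<lo+20)]
        if len(k)>20: print(lo,"zmax",np.percentile(k[:,2],95).round(1),"ylo/hi",np.percentile(k[k[:,2]>145][:,1],[2,98]).round(1) if (k[:,2]>145).sum()>5 else None)
E
```

```text
5.1 [612.19799935 -23.3765484  119.20188923] [-3.14062110e+00  1.02647834e-03  1.91981119e+00] 61.162514966001154
scene 2923 pct x,y,z [[-71.5, -31.9, 100.3], [-19.7, 15.1, 135.0], [73.7, 30.7, 156.1]]
-80 zmax 154.5 ylo/hi [-29.9  30. ]
-60 zmax 155.1 ylo/hi [-30.   30.2]
-40 zmax 154.3 ylo/hi [-31.2  30.5]
-20 zmax 154.1 ylo/hi [-41.5  30.7]
0 zmax 154.3 ylo/hi [-32.4  40.5]
20 zmax 151.2 ylo/hi [-32.   31.2]
40 zmax 146.7 ylo/hi [-31.2  30.8]
60 zmax 153.9 ylo/hi [-30.9  30.5]
wrist 54577 pct x,y,z [[-72.0, -32.3, 102.9], [-24.8, -3.1, 130.2], [47.5, 28.1, 156.0]]
-80 zmax 155.7 ylo/hi [-32.2  27.9]
-60 zmax 155.5 ylo/hi [-32.4  28.3]
-40 zmax 155.0 ylo/hi [-32.5  28.4]
-20 zmax 155.4 ylo/hi [-32.7  28.5]
0 zmax 155.0 ylo/hi [-32.8  28.4]
20 zmax 153.7 ylo/hi [-32.1  27.7]
40 zmax 130.5 ylo/hi None
top 1750 pct x,y,z [[-70.7, -35.9, 100.6], [-31.9, -7.1, 132.5], [69.4, 28.6, 255.1]]
-80 zmax 156.1 ylo/hi [-32.2  28.5]
-60 zmax 155.6 ylo/hi [-32.5  29.2]
-40 zmax 251.3 ylo/hi [-32.5  28.7]
-20 zmax 196.0 ylo/hi [-36.7  27.3]
0 zmax 257.4 ylo/hi [-39.9 -33. ]
20 zmax 256.7 ylo/hi [-35.7 -28.4]
40 zmax 154.4 ylo/hi [-32.9 -29.1]
60 zmax 154.5 ylo/hi [-32.6 -29.2]
```

View pics/s3.png

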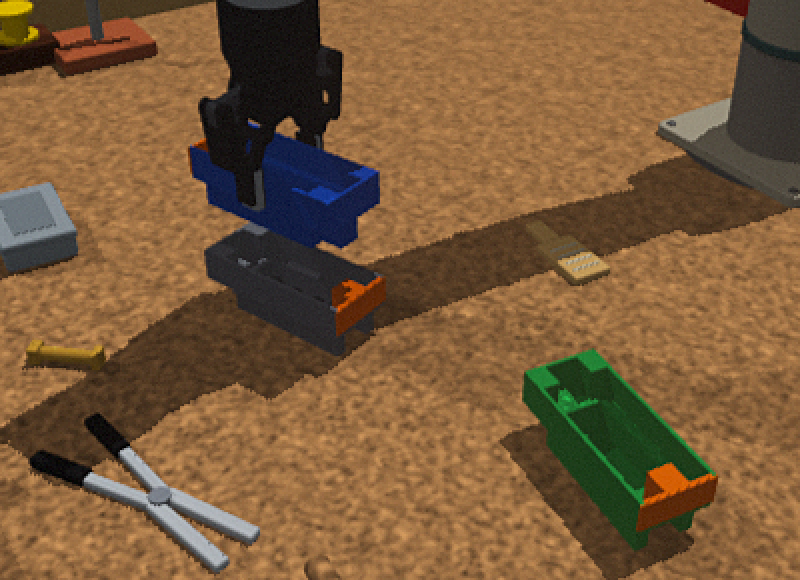

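Blue is level above grey, with its orange end (200,160 in the crop) over grey's plain end. It sits about 4 mm too far along its length, so I'll correct that and lower.

step_arm(
  commands=[0.2,0.1,0.5,0,0,0,0,0.37,0.1,1,0,0,-0.005,0,0.37,0.1,1.5,0,0,-0.005,0,0.37,0.1,2,0,0,-0.005,0,0.37,0.1,2.5,0,0,-0.005,0,0.37,0.1,3,0,0,-0.005,0,0.37,0.1,3.4,0,0,-0.005,0,0.37,0.1,3.7,0,0,-0.005,0,0.37,0.1,3.9,0,0,-0.005,0,0.37,0.1,3.9,0,0,-0.005,0],
)

```text
clock: 6.25
eef_pos: [612.1, -17.8, 80.1]
tool_rot: [-3.141, -0.0, 1.927]
force: [-0.5, -0.3, -1.5]
width: 61.0
gripper_force: 67.3
```

```bash
cat > m.py <<'E'
from h import *
s=ctrl.read_state(); print(s["clock"],s["eef_pos"],s["tool_rot"],s["force"],s["width"])
a=1.926-np.pi; ex=np.array([np.cos(a),np.sin(a)]); ey=np.array([-ex[1],ex[0]])
for n in("scene","top"):
    d=ctrl.get_image(n); P=cloud(d); h=cv2.cvtColor(d["image"],cv2.COLOR_RGB2HSV)
    l=np.stack([(P[...,:2]-[612.3,-17.5])@ex,(P[...,:2]-[612.3,-17.5])@ey,P[...,2]],-1)
    near=(np.abs(l[...,0])<110)&(np.abs(l[...,1])<60)
    b=near&(h[...,0]>105)&(h[...,0]<130)&(h[...,1]>120)&(l[...,2]>95)&(l[...,2]<125)
    o=near&(h[...,0]<14)&(h[...,1]>200)&(h[...,2]>100)
    q=l[b]; print(n,"blue",np.percentile(q,[1,50,99],axis=0).round(1).tolist())
    for lo in(-80,-60,40,60):
        k=q[(q[:,0]>=lo)&(q[:,0]<lo+20)]
        if len(k)>20: print(lo,np.percentile(k[:,2],97).round(1),np.percentile(k[:,1],[2,98]).round(1))
    for nm,k in(("or hi",l[o&(l[...,2]>80)]),("or lo",l[o&(l[...,2]<62)&(l[...,2]>25)])):
        if len(k)>5: print(nm,np.percentile(k,[2,50,98],axis=0).round(1).tolist())
    cv2.imwrite(f"pics/{n}_{s['clock']:.1f}.png",d["image"][...,::-1])
    for nm,c in(("green",(513,284)),): print(nm,*tote(d,c)[:3])
E
python3 m.py
```

```text
6.25 [612.10133018 -17.82299834  80.10309153] [-3.14131369e+00 -1.25364415e-04  1.92672435e+00] [-0.45310831 -0.26953266 -1.46160063] 61.011164492943244
scene blue [[-76.8, -30.6, 95.2], [-38.5, 7.7, 107.2], [69.1, 32.6, 116.8]]
-80 116.5 [-29.8  31.5]
-60 116.4 [-29.3  32.1]
40 115.4 [-29.5  32.6]
60 115.3 [-28.1  32.5]
or hi [[70.5, 14.1, 92.3], [73.1, 22.2, 113.8], [75.5, 33.7, 116.1]]
or lo [[-76.5, -25.9, 32.0], [-74.6, 0.4, 54.2], [-72.0, 28.1, 56.7]]
green [512.6 283.9] [153.9  64.5] 1.448
top blue [[-75.7, -31.3, 95.6], [-54.6, -21.2, 113.9], [67.0, 30.6, 118.4]]
-80 117.8 [-31.1  30.1]
-60 117.5 [-31.3  30.8]
40 117.3 [-30.4 -27.2]
60 117.5 [-30.3 -27.2]
or hi [[51.0, -9.2, 105.1], [53.9, -4.6, 113.7], [60.5, 3.2, 117.9]]
green [512.7 283.9] [153.3  62.8] 1.451
```

step_arm(
  commands=[0,0,0.1,0,0,0,0,0,0,0.2,0,0,0,0,0,0,0.3,0,0,0,0,0,0,0.4,0,0,0,0,0,0,0.4,0,0,0,0,0,0,0.4,0,0,0,0],
)

```text
clock: 6.95
eef_pos: [612.2, -17.8, 76.3]
tool_rot: [-3.142, -0.0, 1.927]
force: [0.7, 0.8, -2.5]
width: 61.2
gripper_force: 67.3
```

step_arm(
  commands=[0,0,0.1,0,0,0,0,0,0,0.1,0,0,0,0,0,0,0.1,0,0,0,0],
)

```text
clock: 7.25
eef_pos: [612.2, -17.8, 75.3]
tool_rot: [3.142, 0.0, 1.927]
force: [-0.4, 0.5, -1.9]
width: 60.9
gripper_force: 67.3
```

step_arm(
  commands=[0,0,0.1,0,0,0,0,0,0,0.1,0,0,0,0,0,0,0.1,0,0,0,0],
)

```text
clock: 7.55
eef_pos: [612.4, -17.8, 74.9]
tool_rot: [3.141, 0.0, 1.927]
force: [-1.7, -0.3, 3.3]
width: 61.3
gripper_force: 67.9
```

step_arm(
  commands=[0,0,0.05,0,0,0,0,0,0,0.05,0,0,0,0,0,0,0.05,0,0,0,0],
)

```text
clock: 7.85
eef_pos: [612.4, -17.8, 74.8]
tool_rot: [3.141, 0.0, 1.927]
force: [-2.2, -1.1, 6.8]
width: 61.3
gripper_force: 68.8
```

Contact has come at the stacking height, so I'll release and look.

step_arm(
  commands=[0,0,0,0,0,0,0.4,0,0,0,0,0,0,0.7,0,0,0,0,0,0,1,0,0,0,0,0,0,1,0,0,0,0,0,0,1,0,0,0,0,0,0,1],
)

```text
clock: 8.45
eef_pos: [612.3, -17.8, 73.6]
tool_rot: [3.142, -0.0, 1.927]
force: [-0.0, 0.4, -0.6]
width: 85.5
gripper_force: 0.0
```

step_arm(
  commands=[0,0,-1,0,0,0,1,0,0,-3,0,0,0,1,0,0,-6,0,0,0,1,0,0,-9,0,0,0,1,0,0,-12,0,0,0,1,0,0,-14,0,0,0,1,0,0,-14,0,0,0,1,0,0,-14,0,0,0,1],
)

```text
clock: 9.25
eef_pos: [612.1, -17.9, 214.2]
tool_rot: [3.141, 0.0, 1.927]
force: [-0.3, 0.3, -0.5]
width: 85.5
gripper_force: 0.0
```

```bash
python3 m.py; cp pics/scene_9*.png pics/end.png; ls pics
```

```text
9.25 [612.14395616 -17.92061606 214.19489321] [3.14101054e+00 4.24362786e-04 1.92673344e+00] [-0.27074984  0.32555456 -0.54878739] 85.45062879917266
scene blue [[-76.6, -30.1, 95.2], [-25.6, 17.3, 104.6], [70.0, 33.1, 111.4]]
-80 111.3 [-30.2  31.7]
-60 111.2 [-28.8  32.2]
40 110.8 [-29.1  33.6]
60 110.6 [-29.3  33.1]
or hi [[52.2, -21.9, 96.0], [68.8, 2.0, 109.9], [75.6, 32.2, 111.8]]
or lo [[-76.5, -25.5, 51.8], [-74.6, 0.1, 54.1], [-71.6, 27.7, 56.0]]
green [512.7 283.7] [153.9  64.3] 1.447
top blue [[-75.6, -31.2, 95.5], [-52.2, -12.5, 108.8], [69.5, 31.0, 113.0]]
-80 112.6 [-31.2  30.3]
-60 112.1 [-31.   30.5]
60 112.3 [-30.2  31.4]
or hi [[57.6, -21.8, 96.7], [70.8, 3.0, 109.5], [73.2, 24.9, 112.7]]
green [512.9 284.4] [153.6  62.8] 1.449
end.png
s2.png
s3.png
scene0.png
scene_6.2.png
scene_9.2.png
top0.png
top_6.2.png
top_9.2.png
w1.png
w2.png
```

View pics/end.png

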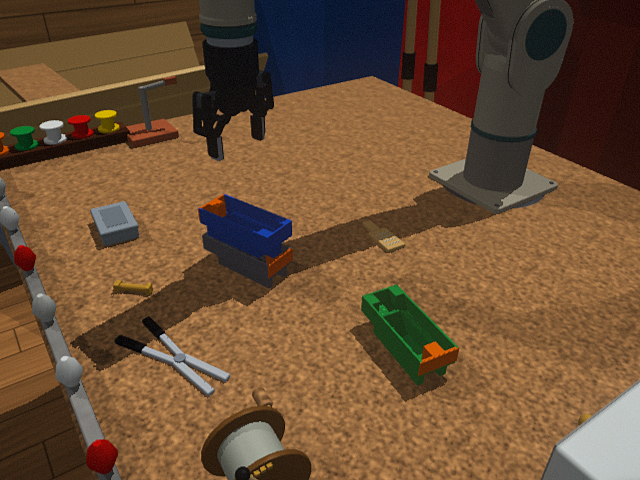

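The blue tote is stacked level on the grey one at (246,237), rim at about 111 mm and orange ends opposite. Green hasn't moved and the gripper is clear.

```bash
python3 -c "
from cell import ctrl
print(ctrl.finish_job())"
```

```text
the job is handed in; nothing more can be done
None
```

The blue tote is stacked level on the grey tote with its orange end over grey's plain end; grey and green measured as unmoved, the gripper is clear, and the job was handed in at about 9 s (no verdict was returned).

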